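# Hang the pen box on the desk's pin board

## Task

Of the three grey pen boxes on the desk, take the one whose tab has two holes and hang it on the wooden pin board, both pins up through both holes and the tab down on the board's top, so that the box hangs upright in front of the board. Let go of it and leave the other two boxes standing where they are.

Things in the scene. Friction and masses are not known exactly. Their poses are not given: they have to be found in the camera images.
- pen_box: The box to hang: open grey metal box 50 x 50 mm, 90 tall, 0.15 kg, upright on the desk. A 5 mm thick tab, flush with the rim (underside 85 mm up), sticks out of its back: x = 25 to 61 mm, 92 wide in y, with two 18 mm holes at x = 43, y = +-32 mm. Origin: centre of the square box's underside; x towards the tab, z up. Its side walls facing +-y (50 mm apart) are free to grip from above.
- pin_board: Fixed upright wooden beam, 200 mm long (y), 35 thick, 125 high, with two upright steel pins on top at x = 0, y = +-32 mm: 8 mm thick, 22 tall (z = 125 to 147), tapered tips. Origin: on the desk below the pins' midpoint; z up. Its front face is at x = -13 mm, facing -x. The hung box has its axes along the board's, origin near x = -43, y = 0, z = 40 mm; let go, it leans back a few degrees.
- one_hole_box: Bystander, leave alone: the same grey box, 50 x 50 mm and 90 tall, with the same tab (x = 25 to 61 mm, 92 wide) but only one 18 mm hole, in its middle. Origin: centre of the square box's underside; x towards the tab, z up.
- plain_box: Bystander, leave alone: the same grey box, 50 x 50 mm and 90 tall, with no tab. Origin: centre of its underside; z up.

How it is judged:
By the outcome, as a careful person would: the job done as asked, in the order asked, and still so for the second after the job is handed in, with the robot touching nothing.
It also fails if it takes over 40 s, if anything falls off the work surface, if the arm or the gripper's body presses on something with over 40 N, if the wrist force passes 120 N, or if a joint passes its speed limit or range.

## Robot

A 6-joint arm with a two-finger parallel gripper is mounted at the origin on the work surface. World frame = base frame: x ahead of the robot, y to its left, z up, the work surface at z = 0. Lengths are in m, angles in rad, forces in N, time in s.
With the tool pointing down it reaches from about 0.35 to 0.925 m from the base axis. Payload 6.4 kg.
Tool frame: the origin (TCP) lies at the very end of the fingers, on their centre line; the grasp point (between the pads) lies 19 mm behind it; z points along the fingers, y is the line along which they close (so a half turn about z gives the same grasp; the last joint's range is limited). The gripper opens to 85 mm and grips with 20 to 120 N. Pads are 22 mm wide; open, the fingers measure 114 mm over their backs; the gripper's body (76 mm by 85 mm) begins 54 mm behind the grasp point. The pads swing forward as they close: fully open they stand 13 mm farther back than shut.
Start: joints at [-1.278, 0.245, 1.558, -0, 1.339, -0.174], TCP at [0.293, -0.58, 0.231] pointing down, gripper open.
Joint ranges: [-3.13, 3.13], [-1.02, 2.26], [0.13, 2.54], [-0.95, 4.09], [0.21, 2.88], [-2.74, 2.74]. Speed limits (rad/s): [2.57, 2.57, 3.14, 3.14, 3.14, 3.14].

## Interface

Orientations are given as a unit quaternion [x, y, z, w].
In Python, from station import manip, telemetry, snapshot, get_calibration, sign_off gives the robot as it stands (manip), with the cameras as plain functions, the job as plain functions and the readings (telemetry).
- The arm moves only by the tool advance, called as name(argument=value, ...), one argument or row to a line, values as JSON. Schema: {"type":"object","properties":{"offsets":{"type":"array","items":{"type":"number"},"minItems":4,"maxItems":80},"finger_gap":{"type":"number"},"squeeze":{"type":"number"},"only":{"type":"string"},"quiet":{"type":"boolean"},"lines":{"type":"string"}},"required":["offsets"],"additionalProperties":false}. offsets is one flat list of numbers that holds 1 to 20 rows one after another, with no inner brackets; each row has 4 numbers: dx, dy, dz in m, then a turn about the tool's z in rad; each row is the pose to reach, as a shift and turn from the pose commanded when the call began, along the tool's axes at that moment; what a row does not reach only later rows make up. A row lasts 1/8 s, in which the tool goes at most 0.0625 m and 0.188 rad, less where a joint would pass 70% of its speed; a pose out of reach is approached as far as the arm can. finger_gap is the opening from 0.0 (shut) to 1.0 (fully open), set as the call begins (left out keeps the last). The fingers move at their own pace and stop on an object; squeeze is the grip in N (left out, the last holds). Time passes only in rows, so rows that do not move let the fingers close. The tool returns the time, the measured TCP pose, the force, the opening and the grip force at its end. only (a regular expression) keeps the lines of the reply that match it, lines (a string "A,B") keeps lines A to B, and quiet returns only ok. Input that does not fit is refused with a message, and nothing moves.
- telemetry.get_obs(): the state, without advancing time (a new reading comes with each control period).
- snapshot(name): name is "side" or "top" or "wrist"; returns the picture (384x512x3 uint8, blue, green, red); there is no depth.
- get_calibration(name): a dict with "mtx" (3x3 intrinsics, pixels), "rvec" (rotation vector, rad) and "tvec" (3), from world to camera coordinates, as OpenCV has them; the wrist camera has in their place "tool_from_camera" (4x4, takes a point from camera to tool coordinates, whose origin is the TCP and whose axes are the flange's). Camera axes: x right, y down, z forward; pixel columns grow to the right and rows downward; lengths in m; the calibration is good to about 2 mm. A picture is of the moment at which its call begins: read the wrist's pose just before it. get_calibration takes no time and is no camera call.
- sign_off(): hands the job in; it is judged then, once.
The state is a dict: "t": time; "joints": joint angles; "dq": joint speeds; "joint_torque": joint torques, N m; "ee_pos": TCP position; "tcp_rot": TCP orientation; "wrist_force": force on the tool from outside, world axes, zero at the start; "wrist_torque": the same for the moment, N m; "gripper_width": opening from 0.0 (shut) to 1.0 (fully open); "grip_force": force on a finger pad.
Only numpy, scipy, OpenCV 4.12 (cv2) and the standard library are available. Lean on these libraries where they do the work, as an engineer would, in place of code of your own. Each camera call takes 0.05 s, during which the arm holds its last target. There are 200 camera calls.

## Working session

There is one attempt and no reset: what is moved stays moved. The work goes in short steps, Python scripts to look and compute and a tool call to move; the robot and the scene stay as the last step left them, time stands still between calls to the robot, and variables do not carry over. Pictures are saved under pics/ and viewed, at most 10 in all, crops included, and the job is handed in when it is done.

```bash
ls; mkdir -p pics; python3 - <<'E'
from station import manip, telemetry, snapshot, get_calibration, sign_off
import cv2,numpy as np
for n in("side","top"):
    cv2.imwrite(f"pics/{n}0.png",snapshot(n))
    c=get_calibration(n);print(n,c)
    R=cv2.Rodrigues(np.array(c["rvec"]))[0];print(-R.T@np.array(c["tvec"]).ravel())
print(get_calibration("wrist"))
o=telemetry.get_obs();print(o["t"],o["ee_pos"],o["tcp_rot"])
E
```

```text
pics
station.py
side {'mtx': array([[353.89663694,   0.        , 254.60572383],
       [  0.        , 353.89663694, 195.04709593],
       [  0.        ,   0.        ,   1.        ]]), 'rvec': array([ 2.04686526, -0.53655949,  0.32777   ]), 'tvec': array([-0.49993131,  0.15985249,  0.49033192])}
[ 0.25801574 -0.54349324  0.39236781]
top {'mtx': array([[450.82146718,   0.        , 263.20256277],
       [  0.        , 450.82146718, 185.66459908],
       [  0.        ,   0.        ,   1.        ]]), 'rvec': array([ 2.21676285, -2.17458447,  0.07475936]), 'tvec': array([-0.01651675,  0.56197829,  1.12262436])}
[0.49483978 0.00388641 1.15390482]
{'mtx': array([[328.23710355,   0.        , 252.21915225],
       [  0.        , 328.23710355, 191.58915588],
       [  0.        ,   0.        ,   1.        ]]), 'tool_from_camera': array([[ 1.40598373e-04, -9.61324849e-01, -2.75416985e-01,
         6.91683902e-02],
       [ 9.99999990e-01,  1.35711455e-04,  3.68008453e-05,
         3.74713622e-06],
       [ 1.99967263e-06, -2.75416988e-01,  9.61324858e-01,
        -1.42418634e-01],
       [ 0.00000000e+00,  0.00000000e+00,  0.00000000e+00,
         1.00000000e+00]])}
0.1 [ 0.2923818  -0.57993886  0.23027329] [ 9.72889632e-01  2.31268133e-01 -4.24197468e-05 -9.01337377e-04]
```

View pics/side0.png

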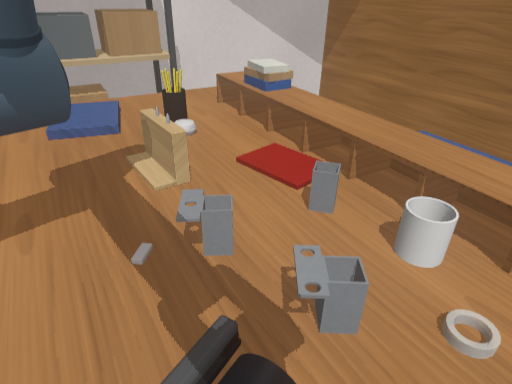

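View pics/top0.png

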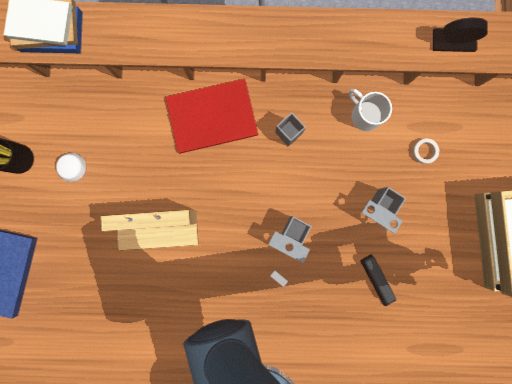

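```bash
python3 - <<'E'
import cv2,numpy as np
t=cv2.imread("pics/top0.png");s=cv2.imread("pics/side0.png")
f=lambda im,x,y,w,h,k:cv2.resize(im[y:y+h,x:x+w],None,fx=k,fy=k,interpolation=cv2.INTER_CUBIC)
a=np.hstack([f(t,95,190,120,70,6)]);b=f(t,350,180,65,60,6)
c=f(s,120,95,75,95,6);d=f(s,285,235,90,100,5.7)
cv2.imwrite("pics/a.png",a)
h=np.hstack([cv2.copyMakeBorder(c,0,600-c.shape[0],0,0,0),]) 
B=np.zeros((570,400,3),np.uint8);B[:360,:390]=b
D=cv2.resize(d,(400,444));B2=np.zeros((570,400,3),np.uint8);B2[:444]=D
cv2.imwrite("pics/b.png",np.hstack([B,B2]))  # left top x6 origin(350,180); right side x4.444 origin (285,235)
cv2.imwrite("pics/c.png",c)
E
```

```text
(no output)
```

View pics/a.png

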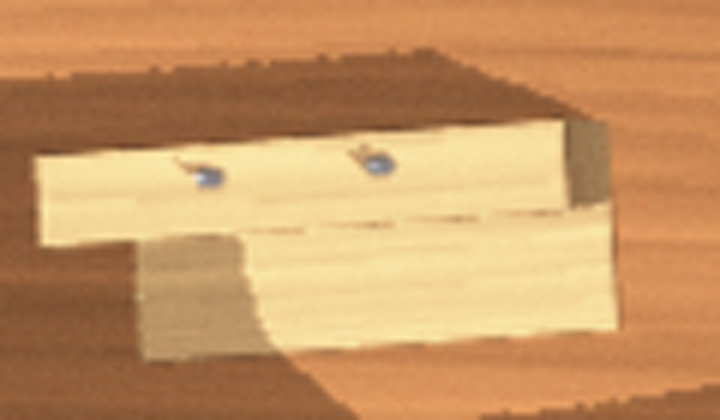

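View pics/b.png

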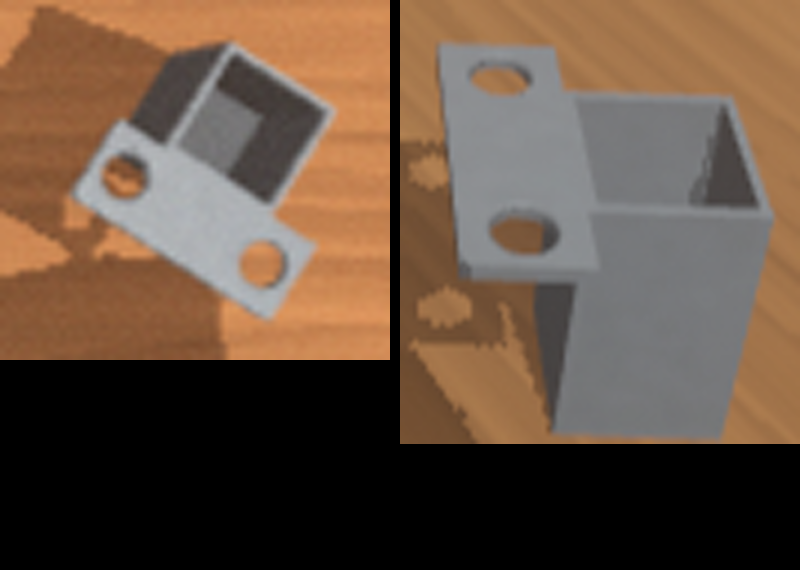

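View pics/c.png

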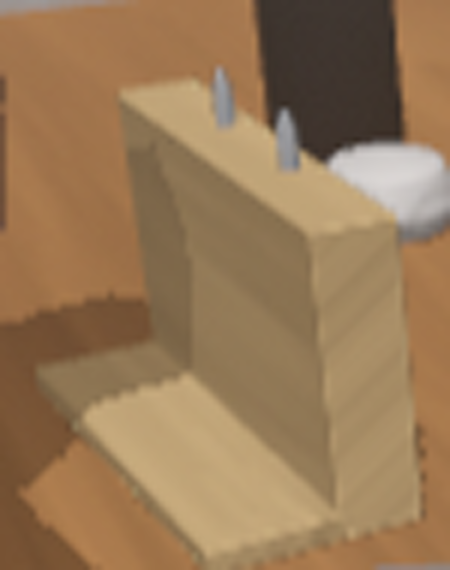

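In the top view the two-hole box is at about (384,208), with its holes at (371,209) and (394,224). The board is at (150,220), with pins at about (130,219) and (158,217). The board's foot is on the robot side and the pins sit nearer the far edge, so the front faces away from the robot. Next I fit both poses.

```bash
cat >h.py <<'E'
import cv2,numpy as np
from scipy.optimize import least_squares
from scipy.spatial.transform import Rotation as R
from station import manip, telemetry, snapshot, get_calibration, sign_off
def PJ(n):
    c=get_calibration(n);return lambda P:cv2.projectPoints(np.array(P,float),c["rvec"],c["tvec"],c["mtx"],None)[0][:,0]
def PW(pos,q):
    c=get_calibration("wrist");T=np.eye(4);T[:3,:3]=R.from_quat(q).as_matrix();T[:3,3]=pos
    W=np.linalg.inv(T@c["tool_from_camera"])
    return lambda P:cv2.projectPoints(np.array(P,float),cv2.Rodrigues(W[:3,:3])[0],W[:3,3],c["mtx"],None)[0][:,0]
def world(p,P):
    P=np.array(P,float);c,s=np.cos(p[3]),np.sin(p[3])
    return np.c_[p[0]+c*P[:,0]-s*P[:,1],p[1]+s*P[:,0]+c*P[:,1],p[2]+P[:,2]]
def fit(obs,p0):  # obs: (proj, modelpts, pix)
    f=lambda p:np.concatenate([(pj(world(p,M))-np.array(px)).ravel() for pj,M,px in obs])
    r=least_squares(f,p0,loss='soft_l1');return r.x,np.round(f(r.x).reshape(-1,2),1)
def cr(px,k,o):return (np.array(px,float)+.5)/k-.5+np.array(o)
HT=[[.043,.032,.09],[.043,-.032,.09]]
E
python3 - <<'E'
from h import *
T,S=PJ("top"),PJ("side")
# +y side of box: x axis ~ -x world so +y -> -y world (right in top image)
M=[HT[1],HT[0],[.061,-.046,.09],[.061,.046,.09],[-.025,-.025,.09],[-.025,.025,.09]]
tp=cr([(126,176),(264,265),(72,195),(272,320),(230,45),(333,110)],6,(350,180))
sp=cr(np.array([(500,77),(526,231),(440,44),(462,268),(728,97),(770,213)])-[400,0],4.444,(285,235))
p,r=fit([(T,M,tp),(S,M,sp)],[.45,-.28,0,3.14-.5]);print("box",p,r.tolist())
tb=[[0,-.032,.136],[0,.032,.136]]
top=[[-.013,-.1,.125],[.022,-.1,.125],[-.013,.1,.125],[.022,.1,.125]]
tp=cr([(209,178),(379,164),(35,157),(38,246),(563,121),(570,208)],6,(95,190))
sp=cr([(223,97),(287,138),(195,82),(120,95),(400,225),(312,235)],6,(120,95))
p,r=fit([(T,tb+top,tp),(S,tb+top,sp)],[.43,.25,0,3.1]);print("board",p,r.tolist())
E
```

```text
box [ 5.27362498e-01 -3.08662758e-01 -3.57079832e-04  2.60091384e+00] [[-0.3, 0.3], [-0.2, -0.1], [-0.3, 0.5], [-0.4, 0.4], [-0.3, -0.6], [0.6, -0.2], [-0.2, -0.4], [-0.2, -0.2], [-0.9, 0.2], [0.0, -0.1], [0.7, -0.2], [1.1, 1.0]]
board [ 4.76587611e-01  2.63066757e-01 -1.38679151e-03  3.23010310e+00] [[-0.1, -0.0], [0.0, 0.3], [-0.0, -0.2], [0.2, 0.4], [-0.0, -0.4], [-0.3, 0.5], [0.3, 0.6], [0.3, 0.9], [0.4, -0.3], [-0.5, -0.3], [0.2, -1.3], [-0.2, 0.1]]
```

```bash
cat >>h.py <<'E'
def go(x,y,z,yaw):
    o=telemetry.get_obs();A=R.from_quat(o["tcp_rot"]).as_matrix();d=A.T@(np.array([x,y,z])-o["ee_pos"])
    cy=np.arctan2(A[1,0],A[0,0]);t=(cy-yaw+np.pi)%(2*np.pi)-np.pi
    print("t",o["t"],"shift",d.round(4),"turn",round(t,4),"width",o["gripper_width"],"tilt",A[:,2].round(4))
E
python3 -c "
from h import *
go(.5274,-.3087,.2,2.601)"
```

```text
t 0.1 shift [ 0.3319 -0.1364  0.0306] turn -2.1342 width 1.0002555149689178 tilt [-5.0e-04  1.7e-03 -1.0e+00]
```

advance(
  offsets=[0.05, -0.02, 0, -0.18, 0.1, -0.04, 0, -0.36, 0.15, -0.06, 0, -0.54, 0.2, -0.08, 0.01, -0.72, 0.25, -0.1, 0.01, -0.9, 0.29, -0.12, 0.02, -1.08, 0.32, -0.13, 0.03, -1.26, 0.3319, -0.1364, 0.0306, -1.44, 0.3319, -0.1364, 0.0306, -1.62, 0.3319, -0.1364, 0.0306, -1.8, 0.3319, -0.1364, 0.0306, -1.98, 0.3319, -0.1364, 0.0306, -2.1342, 0.3319, -0.1364, 0.0306, -2.1342, 0.3319, -0.1364, 0.0306, -2.1342],
  finger_gap=1.0,
)

```text
t: 1.85
ee_pos: [0.5274, -0.3092, 0.2004]
tcp_rot: [0.268, 0.963, 0.0, -0.0]
wrist_force: [-0.3, 0.4, 0.2]
gripper_width: 1.002
grip_force: 0.0
```

```bash
python3 - <<'E'
from h import *
go(.5274,-.3087,.045,2.601)
o=telemetry.get_obs();im=snapshot("wrist");pj=PW(o["ee_pos"],o["tcp_rot"])
p=[.5274,-.3087,0,2.601]
for q in pj(world(p,HT+[[.061,.046,.09],[.061,-.046,.09],[-.025,-.025,.09],[-.025,.025,.09],[.025,-.025,.09],[.025,.025,.09]])):
    print(q.round(1));cv2.circle(im,tuple(int(v) for v in q.round()),2,(0,0,255),-1)
cv2.imwrite("pics/w1.png",cv2.resize(im,None,fx=1.5,fy=1.5))
E
```

```text
t 1.85 shift [0.0002 0.0004 0.1554] turn -0.0022 width 1.0023933655342885 tilt [-4.e-04  3.e-04 -1.e+00]
[211.5 134.5]
[295.3 134.3]
[191.9 110.3]
[314.9 110. ]
[284.  218.1]
[223.  218.2]
[285.6 157.7]
[221.3 157.8]
```

View pics/w1.png

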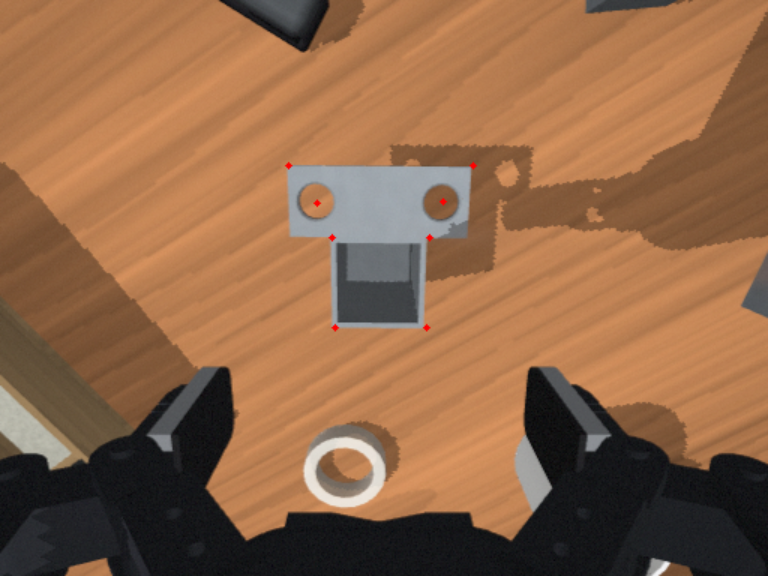

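The predicted points (red) land within about 1–2 px of the tab, holes and rim, so the box pose is confirmed. I'll descend and grip.

advance(
  offsets=[0, 0, 0.05, 0, 0, 0, 0.1, 0, 0, 0, 0.13, 0, 0, 0, 0.1554, 0, 0, 0, 0.1554, 0, 0, 0, 0.1554, 0],
)

```text
t: 2.65
ee_pos: [0.5282, -0.3098, 0.0465]
tcp_rot: [0.267, 0.964, -0.0, 0.001]
wrist_force: [-0.7, -1.4, -1.0]
gripper_width: 1.001
grip_force: 0.0
```

advance(
  offsets=[0, 0, 0, 0, 0, 0, 0, 0, 0, 0, 0, 0, 0, 0, 0, 0, 0, 0, 0, 0, 0, 0, 0, 0, 0, 0, 0, 0, 0, 0, 0, 0],
  finger_gap=0.0,
  squeeze=40,
)

```text
t: 3.65
ee_pos: [0.5282, -0.31, 0.0466]
tcp_rot: [0.267, 0.964, -0.0, 0.001]
wrist_force: [-1.1, 0.2, 6.8]
gripper_width: 0.584
grip_force: 42.4
```

advance(
  offsets=[0, 0, -0.04, 0, 0, 0, -0.08, 0, 0, 0, -0.12, 0, 0, 0, -0.16, 0, 0, 0, -0.16, 0],
)

```text
t: 4.28
ee_pos: [0.5289, -0.3104, 0.2087]
tcp_rot: [0.267, 0.964, -0.001, 0.003]
wrist_force: [0.2, -0.9, -2.4]
gripper_width: 0.582
grip_force: 42.7
```

```bash
python3 -c "
from h import *
go(.5208,.267,.2066,3.2301)"
```

```text
t 4.275 shift [ 3.041e-01  4.909e-01 -4.000e-04] turn -0.629 width 0.5823200726524097 tilt [ 0.005  -0.0042 -1.    ]
```

advance(
  offsets=[0.015, 0.025, 0, -0.03, 0.04, 0.065, 0, -0.08, 0.07, 0.113, 0, -0.14, 0.1, 0.161, 0, -0.2, 0.13, 0.21, 0, -0.26, 0.16, 0.258, 0, -0.32, 0.19, 0.307, 0, -0.38, 0.22, 0.355, 0, -0.45, 0.245, 0.395, 0, -0.5, 0.27, 0.436, 0, -0.56, 0.285, 0.46, 0, -0.6, 0.297, 0.479, 0, -0.62, 0.3041, 0.4909, 0, -0.629, 0.3041, 0.4909, 0, -0.629, 0.3041, 0.4909, 0, -0.629],
)

```text
t: 6.15
ee_pos: [0.5193, 0.2674, 0.2047]
tcp_rot: [-0.044, 0.999, -0.0, -0.0]
wrist_force: [0.3, -0.8, -2.0]
gripper_width: 0.585
grip_force: 42.6
```

```bash
python3 - <<'E'
from h import *
go(.5208,.267,.2066,3.2301)
o=telemetry.get_obs();im=snapshot("wrist");pj=PW(o["ee_pos"],o["tcp_rot"])
p=[.4766,.2631,0,3.2301]
for q in pj(world(p,[[0,.032,.125],[0,.032,.147],[0,-.032,.125],[0,-.032,.147],[-.013,.1,.125],[-.013,-.1,.125],[.022,.1,.125],[.022,-.1,.125]])):
    print(q.round(1));cv2.circle(im,tuple(int(v) for v in q.round()),1,(0,0,255),-1)
cv2.imwrite("pics/w2.png",cv2.resize(im[40:310,70:440],None,fx=2.1,fy=2.1,interpolation=cv2.INTER_CUBIC))
cv2.imwrite("pics/s2.png",snapshot("side"))
E
```

```text
t 6.15 shift [-0.0015 -0.0005 -0.0019] turn -0.0009 width 0.5850141114766648 tilt [-9.e-04 -6.e-04 -1.e+00]
[204.4 140.3]
[199.3 144.7]
[299.4 140.2]
[304.3 144.6]
[105.8 159.4]
[398.  159.2]
[ 99.3 106.6]
[404.5 106.4]
```

View pics/w2.png

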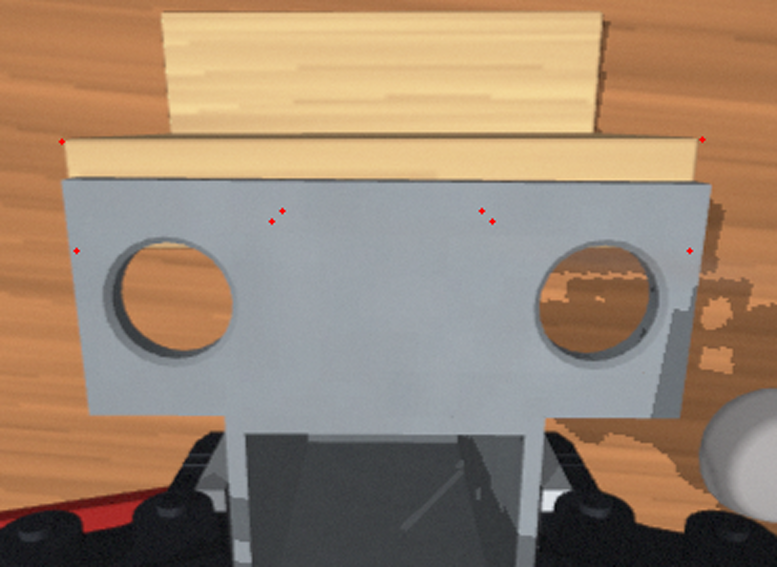

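```bash
python3 - <<'E'
from h import *
o=telemetry.get_obs();pj=PW(o["ee_pos"],o["tcp_rot"]);print(o["ee_pos"])
px=cr([(170,301),(598,302)],2.1,(70,40))
print(fit([(pj,[HT[0],HT[1]],px)],[.5198,.267,.158,3.23]))
# fixed scale height fit 
Z=o["ee_pos"][2]-.0466
f=lambda p:(pj(world([p[0],p[1],Z,p[2]],HT))-px).ravel()
r=least_squares(f,[.52,.267,3.23]);p=[*r.x[:2],Z,r.x[2]];print(p,r.fun)
H=world(p,HT);P=world([.4766,.2631,0,3.2301],[[0,.032,0],[0,-.032,0]])
d=(P-H)[:,:2];print(d)
E
```

```text
[0.51950115 0.26732143 0.20509389]
(array([0.51816234, 0.26702976, 0.15768178, 3.22671612]), array([[0., 0.],
       [0., 0.]]))
[np.float64(0.5179777236286117), np.float64(0.2670129012715204), np.float64(0.15849389034674416), np.float64(3.226713147876912)] [-0.8292125   0.07104     0.82901155  0.0754989 ]
[[ 0.00157456 -0.00024774]
 [ 0.00135862 -0.00026654]]
```

View pics/s2.png

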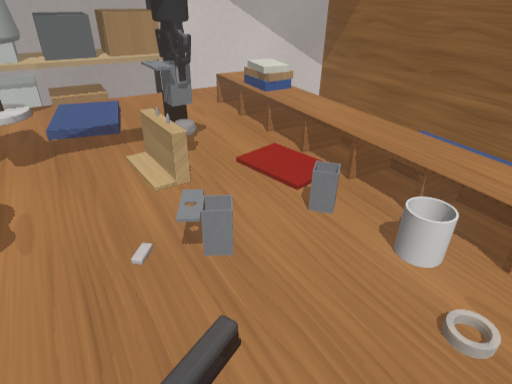

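Hole centres need to move 1.5 mm in −tool x, well within the ±5 mm clearance. Lowering to just above the pins, then checking again.

advance(
  offsets=[-0.0015, -0.0003, 0.02, 0, -0.0015, -0.0003, 0.045, 0, -0.0015, -0.0003, 0.065, 0, -0.0015, -0.0003, 0.078, 0, -0.0015, -0.0003, 0.083, 0, -0.0015, -0.0003, 0.083, 0, -0.0015, -0.0003, 0.083, 0],
)

```text
t: 7.12
ee_pos: [0.5216, 0.2682, 0.1233]
tcp_rot: [-0.044, 0.999, 0.0, 0.001]
wrist_force: [0.1, 0.1, -2.4]
gripper_width: 0.581
grip_force: 42.6
```

```bash
python3 - <<'E'
from h import *
go(.521,.267,.0866,3.2301)
a=snapshot("wrist");s=snapshot("side")
A=cv2.resize(a[40:240,90:420],None,fx=1.8,fy=1.8,interpolation=cv2.INTER_CUBIC)
B=cv2.resize(s[50:200,115:225],None,fx=1.8,fy=1.8,interpolation=cv2.INTER_CUBIC)
C=np.zeros((360,594+198,3),np.uint8);C[:,:594]=A;C[:270,594:]=B
cv2.imwrite("pics/w3.png",C)
E
```

```text
t 7.125 shift [ 0.0008 -0.0011  0.0367] turn -0.0001 width 0.5809295595262972 tilt [ 1.8e-03  5.0e-04 -1.0e+00]
```

View pics/w3.png

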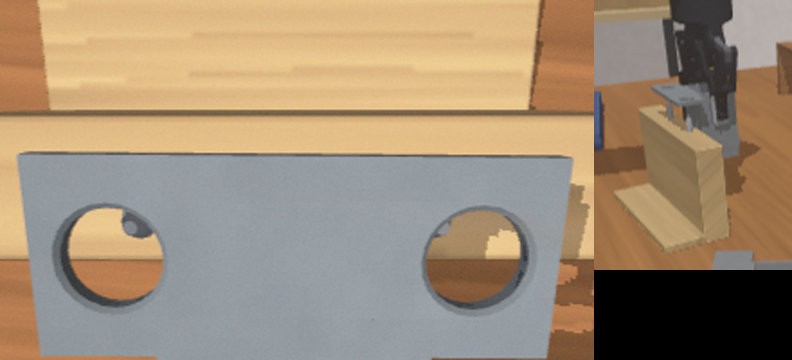

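```bash
python3 - <<'E'
from h import *
o=telemetry.get_obs();pj=PW(o["ee_pos"],o["tcp_rot"])
def bp(px,z):
    return np.array([least_squares(lambda p:pj([[p[0],p[1],z]])[0]-q,[.48,.267]).x for q in px])
Z=o["ee_pos"][2]-.0466+.09
H=bp(cr([(109.5,259),(479,261)],1.8,(90,40)),Z);P=bp(cr([(131,227),(441,229)],1.8,(90,40)),.147)
print(H,P,P-H,np.linalg.norm(H[0]-H[1]),np.linalg.norm(P[0]-P[1]))
print(world([.4766,.2631,0,3.2301],[[0,.032,0],[0,-.032,0]])[:,:2])
E
```

```text
[[0.47993834 0.23245565]
 [0.4746384  0.29616923]] [[0.4784151  0.23101483]
 [0.47323083 0.29408209]] [[-0.00152324 -0.00144083]
 [-0.00140757 -0.00208714]] 0.06393362934959164 0.06327998181206933
[[0.47942854 0.23122526]
 [0.47377146 0.29497474]]
```

advance(
  offsets=[0.0013, -0.0017, 0, 0, 0.0013, -0.0017, 0.003, 0, 0.0013, -0.0017, 0.01, 0, 0.0013, -0.0017, 0.018, 0, 0.0013, -0.0017, 0.026, 0, 0.0013, -0.0017, 0.032, 0, 0.0013, -0.0017, 0.034, 0, 0.0013, -0.0017, 0.034, 0],
)

```text
t: 8.22
ee_pos: [0.5198, 0.2662, 0.0882]
tcp_rot: [-0.044, 0.999, -0.0, -0.0]
wrist_force: [-0.1, 0.3, -1.6]
gripper_width: 0.579
grip_force: 42.6
```

advance(
  offsets=[0, 0, 0.0015, 0, 0, 0, 0.0025, 0, 0, 0, 0.0025, 0, 0, 0, 0.0025, 0],
)

```text
t: 8.72
ee_pos: [0.5201, 0.2662, 0.0865]
tcp_rot: [-0.044, 0.999, 0.0, 0.0]
wrist_force: [-2.5, -0.5, 4.4]
gripper_width: 0.584
grip_force: 43.1
```

advance(
  offsets=[0, 0, 0, 0, 0, 0, 0, 0, 0, 0, 0, 0, 0, 0, 0, 0, 0, 0, 0, 0, 0, 0, 0, 0, 0, 0, 0, 0, 0, 0, 0, 0],
  finger_gap=1.0,
)

```text
t: 9.72
ee_pos: [0.5198, 0.2661, 0.0858]
tcp_rot: [-0.044, 0.999, 0.0, 0.0]
wrist_force: [0.5, 0.3, 0.4]
gripper_width: 1.006
grip_force: 0.0
```

advance(
  offsets=[0, 0, -0.01, 0, 0, 0, -0.03, 0, 0, 0, -0.06, 0, 0, 0, -0.1, 0, 0, 0, -0.13, 0, 0, 0, -0.15, 0, 0, 0, -0.15, 0, 0, 0, -0.15, 0],
)

```text
t: 10.72
ee_pos: [0.5191, 0.2659, 0.2345]
tcp_rot: [-0.044, 0.999, -0.0, -0.001]
wrist_force: [0.5, -0.6, -0.7]
gripper_width: 0.996
grip_force: 0.0
```

```bash
python3 - <<'E'
from h import *
a=snapshot("wrist");s=snapshot("side")
C=np.zeros((384,800,3),np.uint8);C[:,:512]=a;C[:360,512:]=cv2.resize(s[60:210,100:220],(288,360),interpolation=cv2.INTER_CUBIC)
cv2.imwrite("pics/w4.png",C)
E
```

```text
(no output)
```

View pics/w4.png

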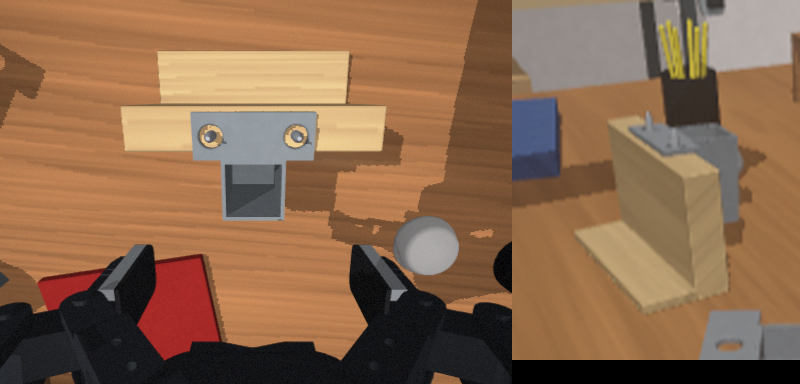

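Both pins come up through both holes, at (211,136) and (297,136). The tab lies on the board's top, the box hangs in front, and the gripper is clear, so I'm handing in.

```bash
python3 -c "
from station import manip, telemetry, snapshot, get_calibration, sign_off
print(sign_off())"
```

```text
the job is handed in; nothing more can be done
None
```

The two-hole pen box hangs on the pin board with both pins through its tab's holes; I let go of it, left the other two boxes untouched, and handed the job in at about 11 s.

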